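Load a slide carrier under the leaf spring of its fixture

TASK

The metal slide carrier is held up by a sprung plate in the channel of its fixture. With shut fingers, press the carrier down hard on its rear shelf and, keeping it pressed, push it along the channel under the bridge and the leaf spring until it is fully home against the end stop and the sprung plate has popped up behind it; then let go and back off. Do not pick the carrier up, and leave the other things on the bench undisturbed.

Things in the scene. Friction and masses are not known exactly. Their poses are not given: they have to be found in the camera images.
- jig: the fixture, fixed to the bench: grey base 182 x 80 x 12 mm with an open-topped channel 49 mm wide between two aluminium rails. Origin on the bench under the channel's centre line; x along the channel in the pushing direction, z up; base from x = -108 to +74 mm; channel floor at z = 12 mm, rail tops at z = 26 mm
- bridge_edge (a point): middle of the bridge's lower front edge, at x = 10 mm, z = 34 mm of the fixture (22 mm above the channel floor). The bridge spans the channel and is 12 mm long in the pushing direction and 14 mm high, its top 48 mm above the bench. The raised carrier's nose runs against it; the carrier must be pressed down at least 5 mm to pass
- end_stop (a point): foot of the end stop's face, on the channel floor at x = 62 mm, z = 12 mm of the fixture; the stop is 16 mm high. Fully home, the carrier's nose touches it
- carrier: the slide carrier, a loose flat aluminium block 100 long x 46 wide x 18 mm thick, about 0.15 kg, in the channel. Origin at the centre of its underside; x points to its nose (pushing direction). It starts held up 9 mm above the channel floor (top 39 mm above the bench). Fully home its origin is at x = 12 mm of the fixture, 55 to 60 mm farther on than at the start, and it lies on the floor
- shelf_rib (a point): point on the carrier's top, on its centre line, where the rear shelf meets the rear face of the cross rib (carrier x = -12 mm, 18 mm above its underside). The rib is 6 mm high, 8 mm long, 46 mm wide. Behind it lies the flat grooved shelf for the fingertips, 38 mm long; before it the flat nose with a glass window, 54 mm long. At home the rib stops 2 mm short of the bridge
- nose (a point): lower edge of the carrier's nose, on its centre line (carrier x = +50 mm, at its underside)
- lifter (a joint): sprung steel plate (60 x 44 mm, from x = -104 to -44 mm of the fixture) that holds the carrier up: 0 = fully up, 9 mm above the channel floor; grows (m) as it is pressed down, to 0.0086, nearly flush with the floor. Needs about 7 N to begin to move and 11 N at the bottom; springs back up by itself when the carrier has slid off it
- leaf (a joint): angle (rad) of the steel leaf spring behind the bridge, 26 mm wide, hinged at x = 23 mm of the fixture, 37 mm above the bench, sloping down in the pushing direction: 0 = hanging free, its tip about 12 mm above the channel floor; about 0.18 with the carrier's nose under it. Presses down with 2 to 4 N and drags on the carrier
- forceps: bystander: steel forceps 128 mm long lying beside the fixture, left of the pushing direction; origin on its underside
- timer: bystander: small bench timer 62 x 66 x 18 mm beside the fixture, right of the pushing direction; origin at the centre of its underside
- lens_cap: bystander: round black dust cap, 64 mm across, 12 mm high, beyond the end stop; origin at the centre of its underside
- petri_dish: bystander: petri dish with a pale filling, 91 mm across, 15 mm high, straight before the robot; origin at the centre of its underside
- marker_black: bystander: white marker pen with a black cap, 134 mm long, 15 mm high, near the front edge left of the robot, between tape roll and petri dish; origin on its underside
- tape_roll: bystander: roll of tan tape, 68 mm across, 19 mm high; origin at the centre of its underside
There are look-alikes about, which are no part of the job. What is shaped like the carrier but red or turquoise is not meant.

How it is judged (in metres and radians):
On the way, in this order (a step that is already met when the one before it is completed fails the run):
1. the carrier is pressed down on its sprung plate, still in front of the leaf spring (value of joint lifter above 0.004 m and value of joint leaf below 0.05 rad), for 0.05 s.
2. the carrier's nose has gone in under the leaf spring (value of joint leaf above 0.1 rad and x of carrier in the frame of jig above -0.02 m), for 0.05 s.
At the end, for the whole second after the job is handed in: the carrier lies flat on the channel floor within 4 mm of the end stop, its nose under the leaf spring (leaf raised by more than 0.1 rad), the sprung plate back up behind it (within 2 mm of its top), at rest (x of carrier in the frame of jig above 0.008 m and z of carrier in the frame of jig below 0.015 m and angle between carrier's own z axis and vertical below 0.06 rad and angle between the x axis of carrier and the x axis of jig, either way round below 0.08 rad and value of joint leaf above 0.1 rad and value of joint lifter below 0.002 m and linear speed of carrier below 0.01 m/s); the robot touches nothing.
It fails at once if the carrier is lifted: its origin more than 8 mm above where the sprung plate holds it (z of carrier in the frame of jig above 0.029 m).
It fails at once if a bystander is moved by more than 15 mm (distance of any of forceps, timer, lens_cap, petri_dish, marker_black, tape_roll from where it was at the start of the episode above 0.015 m).
It also fails if it takes over 32 s, if anything falls off the work surface, if the arm or the gripper's body presses on something with over 40 N, if the wrist force passes 120 N, or if a joint passes its speed limit or range.

ROBOT

A 6-joint arm with a two-finger parallel gripper is mounted at the origin on a cart in front of the work surface, level with it; the furniture and walls round the work are solid. World frame = base frame: x ahead of the robot, y to its left, z up, the work surface at z = 0. Lengths are in m, angles in degrees, forces in N, time in s.
With the tool pointing down it reaches from about 0.225 to 0.725 m from the base axis. Payload 3.1 kg.
Tool frame: the origin (TCP) lies midway between the tips of the shut fingers; the grasp point (between the pads) lies 19 mm behind it; z points along the fingers, y is the line along which they close (so a half turn about z gives the same grasp; the last joint's range is limited). The gripper opens to 85 mm and grips with 20 to 120 N. Pads are 22 mm wide; open, the fingers measure 114 mm over their backs; the gripper's body (76 mm by 85 mm) begins 54 mm behind the grasp point. The pads swing forward as they close: fully open they stand 13 mm farther back than shut.
Start: joints at [65.615, 2.75, 5.684, 92.934, 0, 82.678], TCP at [0.154, 0.502, 0.231] pointing down, gripper open.
Joint ranges: [-166.93, 166.93], [-56.73, 111.36], [-69.38, 81.34], [-121.58, 131.49], [-85.45, 84.26], [-180, 180]. Speed limits (degrees/s): [159.86, 159.86, 180, 180, 180, 180].

INTERFACE

Orientations are given as [roll, pitch, yaw] about the fixed x, y, z axes, in that order (R = Rz(yaw) Ry(pitch) Rx(roll)).
In Python, from plant import * gives the robot as it stands.
- The arm moves only by the shell command python3 -m handwheel 'ROWS' [OPENING]. ROWS is text: rows parted by semicolons, each of 4 numbers parted by spaces: the shift along the tool's x, y, z in mm, then the turn about the tool's z in degrees. A call has 1 to 12 rows; each row shifts and turns the commanded pose from where the row before left it, along the tool's axes as they then stand; what a row does not reach is not made up. A row lasts 1/12 s, in which the tool goes at most 41.7 mm and 7.16 degrees, less where a joint would pass 70% of its speed; a pose out of reach is approached as far as the arm can. A call with a gripper value outside its range is refused whole. OPENING is the opening, from 0 (shut) to 1 (fully open), set as the call begins (- or left out, the last holds). The fingers move at their own pace and stop on an object; the grip force is fixed at half the most. Time passes only in rows, so rows that do not move let the fingers close. It gives the time, the measured TCP pose, the force, the opening and the grip force at its end, in the units of the state.
- state(): the state, without advancing time (a new reading comes with each control period).
- capture(name): name is "side" or "top"; returns the picture (400x640x3 uint8, red, green, blue); there is no depth.
- calibration(name): a dict with "camera_matrix" (3x3 intrinsics, pixels), "dist" ([k1, k2, p1, p2, k3] as OpenCV has them; the pictures are not rectified), "rvec" (rotation vector, rad) and "tvec" (3), from world to camera coordinates, as OpenCV has them. Camera axes: x right, y down, z forward; pixel columns grow to the right and rows downward; lengths in m; the calibration is good to about 2 mm. A picture is of the moment at which its call begins. calibration takes no time and is no camera call.
- close_job(): hands the job in; it is judged then, once.
The state is a dict: "clock": time; "q": joint angles; "joint_vel": joint speeds; "joint_torque": joint torques, N m; "eef_pos": TCP position; "tcp_rot": TCP orientation; "contact_force": force on the tool from outside, world axes, zero at the start; "torque": the same for the moment, N m; "finger_gap": opening from 0.0 (shut) to 1.0 (fully open); "finger_force": force on a finger pad.
Only numpy, scipy, OpenCV 4.12 (cv2) and the standard library are available. Lean on these libraries where they do the work, as an engineer would, in place of code of your own. Each camera call takes 0.05 s, during which the arm holds its last target. There are 200 camera calls.

## Working session

There is one attempt and no reset: what is moved stays moved. The work goes in short steps, Python scripts to look and compute and a shell command to move; the robot and the scene stay as the last step left them, time stands still between calls to the robot, and variables do not carry over. Pictures are saved under pics/ and viewed, at most 10 in all, crops included, and the job is handed in when it is done.

```bash
mkdir -p pics; python3 - <<'E'
from plant import *
import cv2
for n in("top","side"):
    cv2.imwrite(f"pics/{n}0.png",capture(n)[:,:,::-1]); c=calibration(n); print(n,c)
s=state();print(s['clock'],s['eef_pos'],s['tcp_rot'],s['finger_gap'])
E
```

```text
top {'camera_matrix': array([[447.73656248,   0.        , 310.77527822],
       [  0.        , 447.73656248, 205.52192417],
       [  0.        ,   0.        ,   1.        ]]), 'dist': array([-0.01228669,  0.        ,  0.        ,  0.        ,  0.        ]), 'rvec': array([ 2.17031328, -2.16102765,  0.10102946]), 'tvec': array([-0.12308527,  0.57528186,  1.47324801])}
side {'camera_matrix': array([[366.816617  ,   0.        , 316.32484447],
       [  0.        , 366.816617  , 198.33263409],
       [  0.        ,   0.        ,   1.        ]]), 'dist': array([-0.02765545,  0.        ,  0.        ,  0.        ,  0.        ]), 'rvec': array([ 2.1439114 , -0.57065282,  0.30553599]), 'tvec': array([-0.57164715,  0.13558112,  0.89688313])}
0.1 [0.15381534 0.50139333 0.230218  ] [-1.79878438e+02 -1.80540971e-02  1.62936350e+02] 0.9972725572859852
```

View pics/top0.png

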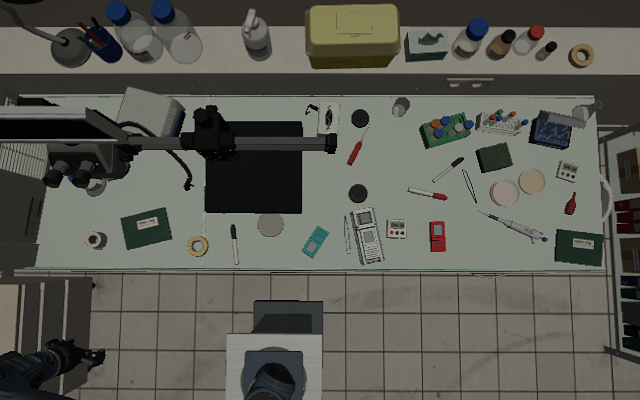

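View pics/side0.png

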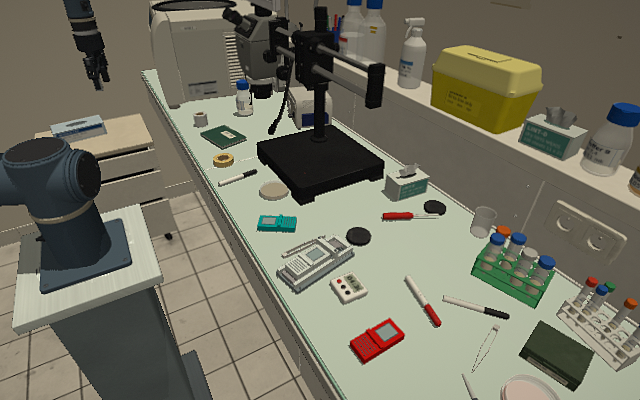

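Top view: the fixture with the metal carrier is at about (368,236). The forceps are at (348,235), the timer at (397,228) and the lens cap at (358,193). The turquoise (315,241) and red (437,236) blocks are look-alikes; the grey metal one in the railed channel fits the description. I'll confirm in an enlarged crop.

```bash
cat > h.py <<'E'
import numpy as np,cv2
from plant import *
def cam(n):
    c=calibration(n);R=cv2.Rodrigues(np.array(c['rvec']))[0];return c,R,np.array(c['tvec'])
def ray(n,uv,z):
    c,R,t=cam(n);p=cv2.undistortPoints(np.array(uv,float).reshape(-1,1,2),c['camera_matrix'],c['dist'])[:,0]
    d=np.c_[p,np.ones(len(p))]@R;o=-R.T@t
    return o+d*((z-o[2])/d[:,2])[:,None]
def proj(n,P):
    c,R,t=cam(n);return cv2.projectPoints(np.array(P,float).reshape(-1,1,3),c['rvec'],c['tvec'],c['camera_matrix'],c['dist'])[0][:,0]
E
python3 - <<'E'
import cv2,numpy as np
a=cv2.imread('pics/top0.png')[200:270,330:415]; a=cv2.resize(a,None,fx=7,fy=7,interpolation=cv2.INTER_CUBIC)
cv2.imwrite('pics/ct.png',a)
b=cv2.imread('pics/side0.png')[225:295,270:360]; cv2.imwrite('pics/cs.png',cv2.resize(b,None,fx=8,fy=8,interpolation=cv2.INTER_CUBIC))
E
```

```text
(no output)
```

View pics/ct.png

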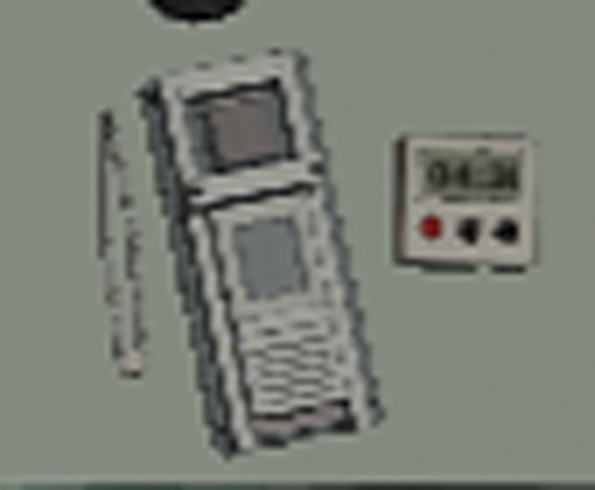

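View pics/cs.png

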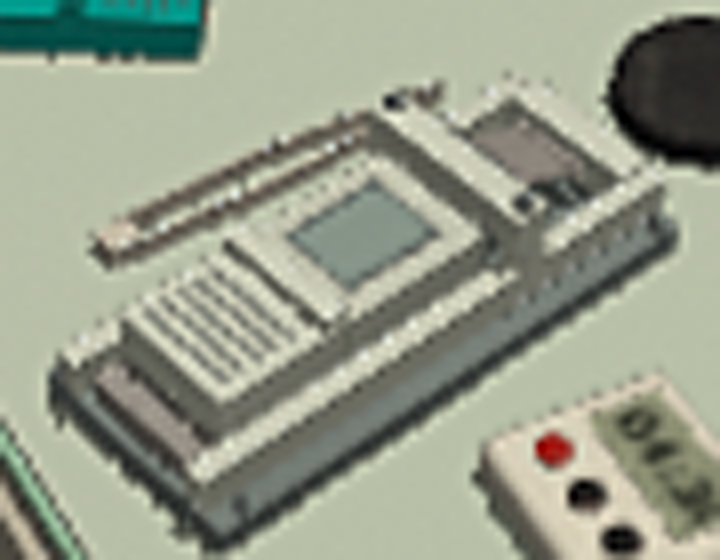

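Crops: grey metal carrier with glass window in the railed channel, raised, behind the bridge; forceps left, timer right, cap beyond. That's the one. Measuring now.

```bash
python3 - <<'E'
from h import *
np.set_printoptions(precision=4,suppress=True)
S=lambda *p:[(270+(x+.5)/8-.5,225+(y+.5)/8-.5) for x,y in p]
T=lambda *p:[(330+(x+.5)/7-.5,200+(y+.5)/7-.5) for x,y in p]
def show(l,n,p,z):
    r=ray(n,p,z);d=r[1]-r[0];print(l,r[:,:2].ravel(),'len',np.linalg.norm(d),'ang',np.degrees(np.arctan2(d[1],d[0])),'mid',r.mean(0)[:2])
show('car rear L,R',"side",S((127,322),(222,403)),.039)
show('car right rear->bridge',"side",S((222,403),(478,248)),.039)
show('base bottom rear->front right',"side",S((222,548),(672,245)),0)
show('base rear L,R',"side",S((52,405),(222,548)),0)
show('bridge top front',"side",S((372,112),(522,222)),.048)
show('rail R top in', "side",S((205,478),(508,283)),.026)
show('T base rear L,R',"top",T((228,456),(380,415)),.006)
show('T base right',"top",T((380,415),(305,60)),.012)
show('T bridge top rear->front L',"top",T((198,208),(320,178)),.048)
show('T bridge rear top',"top",T((192,192),(315,160)),.048)
show('T car rear',"top",T((255,412),(348,395)),.039)
show('T timer left edge',"top",T((400,262),(402,138)),.018)
show('forceps',"top",T((132,372),(108,115)),.008)
E
```

```text
car rear L,R [ 0.3997 -0.3112  0.4089 -0.3509] len 0.04072185147468755 ang -76.95708023073031 mid [ 0.4043 -0.3311]
car right rear->bridge [ 0.4089 -0.3509  0.5007 -0.335 ] len 0.09324130263116377 ang 9.827202738396025 mid [ 0.4548 -0.343 ]
base bottom rear->front right [ 0.4    -0.3662  0.5751 -0.3309] len 0.178677608901717 ang 11.388355313318224 mid [ 0.4876 -0.3485]
base rear L,R [ 0.3814 -0.2959  0.4    -0.3662] len 0.07267853424041151 ang -75.20374447442909 mid [ 0.3907 -0.331 ]
bridge top front [ 0.4981 -0.2783  0.5123 -0.3398] len 0.06316357725724582 ang -77.04533408293706 mid [ 0.5052 -0.3091]
rail R top in [ 0.3976 -0.3619  0.508  -0.3406] len 0.11250155873051543 ang 10.922106026370708 mid [ 0.4528 -0.3513]
T base rear L,R [ 0.379  -0.2939  0.3988 -0.367 ] len 0.0757494016876106 ang -74.79598478225303 mid [ 0.3889 -0.3304]
T base right [ 0.3989 -0.3661  0.5694 -0.3318] len 0.17388650652962473 ang 11.37495343356707 mid [ 0.4842 -0.3489]
T bridge top rear->front L [ 0.4958 -0.2761  0.5102 -0.3336] len 0.059224600746375304 ang -75.97625983645857 mid [ 0.503  -0.3048]
T bridge rear top [ 0.5033 -0.2733  0.5187 -0.3313] len 0.0599541825521382 ang -75.20537748606465 mid [ 0.511  -0.3023]
T car rear [ 0.4005 -0.3032  0.4087 -0.347 ] len 0.04451050344998959 ang -79.47018079439616 mid [ 0.4046 -0.3251]
T timer left edge [ 0.4718 -0.3755  0.5313 -0.3772] len 0.059521152024223055 ang -1.6255725523166975 mid [ 0.5016 -0.3764]
forceps [ 0.4189 -0.2478  0.5426 -0.2367] len 0.12428817784922801 ang 5.1540095234974705 mid [ 0.4807 -0.2423]
```

Measured jig origin ≈ (0.495, -0.3085), yaw ≈ 12°, carrier at jig x ≈ -44; sizes agree (bridge 0.118 from rear edge, carrier width about 44). Moving with fingers shut to above the shelf (jig x = -74).

```bash
python3 -m handwheel '-20.8 -29.6 0 0;-20.8 -29.6 0 0;-20.8 -29.6 0 0;-20.8 -29.6 0 0;-20.8 -29.6 0 0;-20.8 -29.6 0 0;-20.8 -29.6 0 0;-20.8 -29.6 0 0;-20.8 -29.6 0 0;-20.8 -29.6 0 0;-20.8 -29.6 0 0;-20.8 -29.6 0 0' 0; python3 -m handwheel '-20.8 -29.6 0 0;-20.8 -29.6 0 0;-20.8 -29.6 0 0;-20.8 -29.6 0 0;-20.8 -29.6 0 0;-20.8 -29.6 0 0;-20.8 -29.6 0 0;-20.8 -29.6 0 0;-20.8 -29.6 0 0;-20.8 -29.6 0 0;-20.8 -29.6 0 0;-20.8 -29.6 0 0'; python3 -m handwheel '0 0 0 -6;0 0 0 -6;0 0 0 -6;0 0 0 -6;0 0 0 -5;0 0 0 0;0 0 0 0'
```

```text
clock: 1.1
eef_pos: [0.2883, 0.0875, 0.231]
tcp_rot: [180.0, 0.0, 163.0]
contact_force: [0.8, 1.2, 0.0]
finger_gap: 0.002
finger_force: 0.0
clock: 2.1
eef_pos: [0.4228, -0.3254, 0.2305]
tcp_rot: [180.0, -0.1, 162.9]
contact_force: [0.4, 0.8, 0.0]
finger_gap: -0.0
finger_force: 0.0
clock: 2.68
eef_pos: [0.4226, -0.3235, 0.2308]
tcp_rot: [179.9, -0.0, -168.2]
contact_force: [0.4, 0.0, 0.6]
finger_gap: 0.001
finger_force: 0.0
```

```bash
python3 -m handwheel '0 0 35 0;0 0 35 0;0 0 35 0;0 0 35 0;0 0 30 0;0 0 10 0;0 0 0 0;0 0 0 0'; python3 - <<'E'
from h import *
a=capture("side")[:,:,::-1][205:295,255:375];b=capture("top")[:,:,::-1][195:285,325:425]
cv2.imwrite("pics/p1.png",np.vstack([cv2.resize(a,(400,300),interpolation=2),cv2.resize(b,(400,300),interpolation=2)]))
o=np.array([.495,-.3085]);u=np.array([.978,.208])
print(proj("side",[[*(o-.057*u),.039],[.4226,-.3237,.0512]]))
E
```

```text
clock: 3.35
eef_pos: [0.4229, -0.3237, 0.0518]
tcp_rot: [180.0, -0.0, -168.1]
contact_force: [0.7, 0.2, 0.2]
finger_gap: -0.001
finger_force: 0.0
[[302.89094215 261.07786443]
 [296.97004174 260.83843424]]
```

View pics/p1.png

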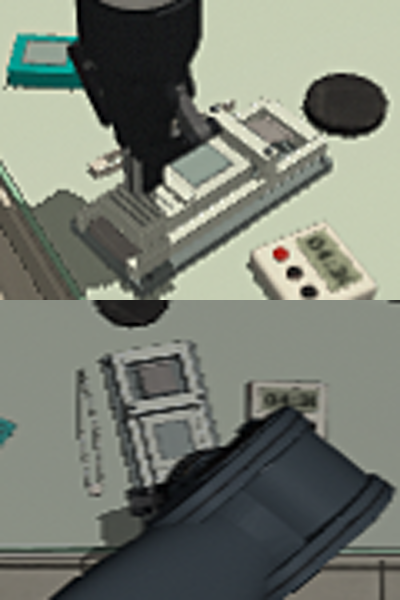

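The fingertips (side crop about (145,190)) stand over the grooved shelf behind the rib, centred. Pressing down.

```bash
python3 -m handwheel '0 0 6 0;0 0 5 0;0 0 2 0;0 0 2 0;0 0 2 0;0 0 0 0;0 0 0 0'; python3 -m handwheel '0 0 2 0;0 0 2 0;0 0 1 0;0 0 0 0;0 0 0 0;0 0 0 0'
```

```text
clock: 4.03
eef_pos: [0.4233, -0.3242, 0.0359]
tcp_rot: [-179.9, 0.1, -168.1]
contact_force: [-0.5, 1.2, 5.9]
finger_gap: -0.001
finger_force: 3.2
clock: 4.53
eef_pos: [0.4234, -0.3243, 0.0315]
tcp_rot: [-179.9, 0.1, -168.1]
contact_force: [-2.0, 1.7, 7.8]
finger_gap: -0.001
finger_force: 4.2
```

```bash
python3 -m handwheel '0 0 2 0;0 0 2 0;0 0 0 0;0 0 0 0;0 0 0 0'
```

```text
clock: 4.95
eef_pos: [0.4234, -0.3243, 0.0303]
tcp_rot: [-179.9, 0.1, -168.1]
contact_force: [-6.5, 4.9, 20.3]
finger_gap: -0.004
finger_force: 10.3
```

```bash
python3 -m handwheel '-3 0 0 0;-3 0 0 0;-3 0 0 0;-3 0 0 0;-3 0 0 0;-3 0 0 0;0 0 0 0;0 0 0 0'; python3 -m handwheel '-3 0 0 0;-3 0 0 0;-3 0 0 0;-3 0 0 0;-3 0 0 0;0 0 0 0;0 0 0 0'
```

```text
clock: 5.62
eef_pos: [0.4386, -0.3226, 0.0303]
tcp_rot: [-179.7, -0.3, -168.2]
contact_force: [-11.2, 1.8, 20.5]
finger_gap: -0.001
finger_force: 10.5
clock: 6.2
eef_pos: [0.4535, -0.3196, 0.0302]
tcp_rot: [-179.7, -0.3, -168.2]
contact_force: [-11.0, 0.8, 21.1]
finger_gap: -0.003
finger_force: 10.1
```

```bash
python3 -m handwheel '-3 0 0 0;-3 0 0 0;-3 0 0 0;-3 0 0 0;-3 0 0 0;-3 0 0 0;0 0 0 0;0 0 0 0'; python3 -m handwheel '-3 0 0 0;-3 0 0 0;-3 0 0 0;0 0 0 0;0 0 0 0'
```

```text
clock: 6.87
eef_pos: [0.4695, -0.3169, 0.0302]
tcp_rot: [-179.6, -0.5, -168.2]
contact_force: [-13.8, -1.7, 20.1]
finger_gap: 0.001
finger_force: 12.4
clock: 7.28
eef_pos: [0.4784, -0.315, 0.03]
tcp_rot: [-179.6, -0.5, -168.2]
contact_force: [-13.6, -1.9, 19.4]
finger_gap: -0.006
finger_force: 11.9
```

```bash
python3 -m handwheel '-2 0 0 0;-2 0 0 0;-2 0 0 0;0 0 0 0;0 0 0 0'; python3 -m handwheel '-2 0 0 0;-2 0 0 0;0 0 0 0;0 0 0 0'
```

```text
clock: 7.7
eef_pos: [0.4843, -0.3138, 0.03]
tcp_rot: [-179.6, -0.5, -168.2]
contact_force: [-14.6, -2.0, 19.7]
finger_gap: -0.001
finger_force: 11.8
clock: 8.03
eef_pos: [0.4844, -0.3138, 0.03]
tcp_rot: [-179.6, -0.9, -168.3]
contact_force: [-22.1, -3.4, 23.6]
finger_gap: -0.0
finger_force: 14.6
```

Stopped dead at the expected place (jig x ≈ -11.5) with the force rising: it is home. One more nudge, then relieve the push and lift off.

```bash
python3 -m handwheel '-2 0 0 0;0 0 0 0;0 0 0 0'; python3 -m handwheel '4 0 0 0;0 0 -3 0;0 0 -4 0;0 0 -10 0;0 0 -20 0;0 0 -30 0;0 0 -30 0;30 0 -30 0;40 0 0 0;40 0 0 0;0 0 0 0'; python3 - <<'E'
from h import *
a=capture("side")[:,:,::-1][205:295,255:375];b=capture("top")[:,:,::-1][195:285,325:425]
cv2.imwrite("pics/p2.png",np.hstack([cv2.resize(a,(400,300),interpolation=2),cv2.resize(b,(400,300),interpolation=2)]))
E
```

```text
clock: 8.28
eef_pos: [0.4845, -0.3137, 0.03]
tcp_rot: [-179.6, -1.2, -168.4]
contact_force: [-25.1, -4.2, 25.4]
finger_gap: -0.006
finger_force: 18.0
clock: 9.2
eef_pos: [0.3767, -0.3327, 0.1517]
tcp_rot: [179.9, -0.3, -168.3]
contact_force: [-0.4, -0.2, -1.2]
finger_gap: 0.001
finger_force: 0.0
```

View pics/p2.png

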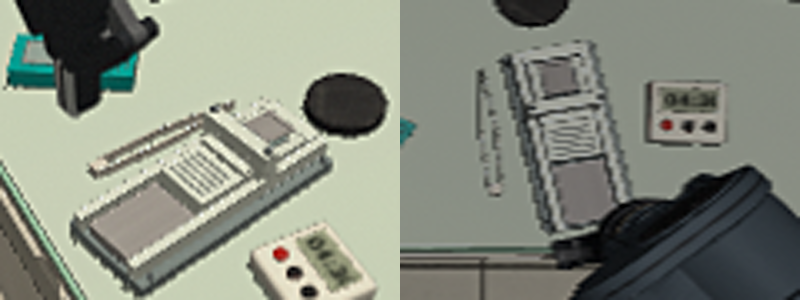

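The carrier's shelf now ends near the bridge, and the plate shows behind it. Checking the rear edge numerically before handing in.

```bash
python3 - <<'E'
from h import *
o=np.array([.495,-.3085]);u=np.array([.978,.208])
P=[(255+167/3.333,205+152/3.333),(255+213/3.333,205+203/3.333)]
print(((ray("side",P,.030)[:,:2]-o)@u)*1000)
a=capture("side")[:,:,::-1][225:280,275:335]
cv2.imwrite("pics/p3.png",cv2.resize(a,(600,550),interpolation=2))
print(state()['clock'])
E
```

```text
[-25.1968239  -33.93983139]
9.35
```

View pics/p3.png

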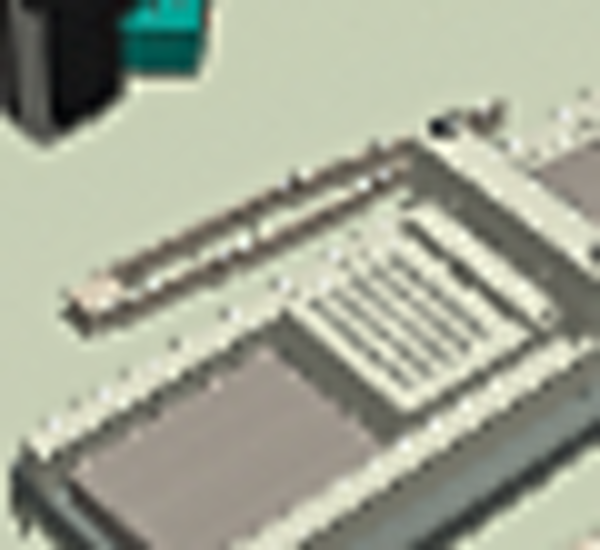

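```bash
python3 - <<'E'
from h import *
o=np.array([.495,-.3085]);u=np.array([.978,.208]);v=np.array([-.208,.978])
q=lambda x,y,z:[*(o+x*u+y*v),z]
for z in(.0124,.021): print(z,(proj("side",[q(-.104,.022,z),q(-.044,.022,z),q(-.044,-.022,z)])-[275,225])*10)
print((proj("side",[q(-.038,.023,.03),q(-.038,-.023,.03)])-[275,225])*10, (proj("side",[q(-.002,-.023,.036),q(.01,-.0245,.048)])-[275,225])*10)
E
```

```text
0.0124 [[ 60.57359992 489.69385478]
 [261.50444705 362.98626655]
 [385.34711318 467.31900597]]
0.021 [[ 58.83294987 463.72826701]
 [261.0278998  337.2316064 ]
 [385.61445957 441.41401073]]
[[277.27266806 295.56218253]
 [408.47275385 403.4840966 ]] [[523.89726141 309.65606684]
 [567.45498611 251.5455106 ]]
```

The plate's edge at (385,440) matches the raised position (predicted 386,441). The carrier's rear edge at (408,408) matches home (predicted 408,403). Handing in.

```bash
python3 -c "
from plant import *
print(close_job())"
```

```text
the job is handed in; nothing more can be done
None
```

The carrier is pushed fully home against the end stop, with the sprung plate back up behind it and the arm backed clear. The job was handed in at about 9.4 s, and no verdict came back.

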